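Wedge the lens catch open and take the lens out

ROBOT

A 6-joint arm with a two-finger parallel gripper is mounted at the origin on a cart in front of the work surface, level with it; the furniture and walls round the work are solid. World frame = base frame: x ahead of the robot, y to its left, z up, the work surface at z = 0. Lengths are in mm, angles in rad, forces in N, time in s.
With the tool pointing down it reaches from about 350 to 775 mm from the base axis. Payload 7.3 kg.
Tool frame: the origin (TCP) lies at the very end of the fingers, on their centre line; the grasp point (between the pads) lies 19 mm behind it (bot.grip_point_offset is the distance from the TCP to the grasp point, in mm); z points along the fingers, y is the line along which they close (so a half turn about z gives the same grasp; the last joint's range is limited). The gripper opens to 92 mm and grips with 3 to 60 N. Pads are 19 mm wide; open, the fingers measure 130 mm over their backs; the gripper's body (75 mm by 190 mm) begins 47 mm behind the grasp point.
Start: joints at [-1.402, 0.342, 1.524, -0, 1.275, -0.146], TCP at [162.576, -499.213, 226.741] pointing down, gripper open.
Joint ranges: [-2.53, 2.53], [-0.77, 2.02], [0.04, 2.7], [-1, 4.14], [0.28, 2.66], [-3.11, 3.11]. Speed limits (rad/s): [2.57, 2.57, 3.14, 3.14, 3.14, 3.14].

INTERFACE

Orientations are given as [roll, pitch, yaw] about the fixed x, y, z axes, in that order (R = Rz(yaw) Ry(pitch) Rx(roll)).
In Python, from plant import bot gives the robot as it stands. The module is installed in compiled form; this text tells all that it offers.
- The arm moves only by the shell command python3 -m jog 'ROWS' [OPENING]. ROWS is JSON, a list of rows, each a list of 6 numbers: the shift along the tool's x, y, z in mm, then the turn, a rotation vector about the tool's x, y, z in rad. In form: [[dx, dy, dz, rx, ry, rz], ...]. A call has 1 to 12 rows; each row shifts and turns the commanded pose from where the row before left it, along the tool's axes as they then stand; what a row does not reach is not made up. A row lasts 1/10 s, in which the tool goes at most 50 mm and 8.59 degrees, less where a joint would pass 70% of its speed; a pose out of reach is approached as far as the arm can. A call with a gripper value outside its range is refused whole. OPENING is the opening in per cent of the stroke, from 0 (shut) to 100 (fully open), set as the call begins (- or left out, the last holds). The fingers move at their own pace and stop on an object; the grip force is fixed at half the most. Time passes only in rows, so rows that do not move let the fingers close. It gives the time, the measured TCP pose, the force, the opening and the grip force at its end, in the units of the state.
- bot.get_obs(): the state, without advancing time (a new reading comes with each control period).
- bot.capture(name): name is "scene" or "top" or "wrist"; returns the picture (420x560x3 uint8, red, green, blue); there is no depth.
- bot.camera_model(name): a dict with "fx", "fy", "cx", "cy" (pixels), "dist_coeffs" ([k1, k2, p1, p2, k3] as OpenCV has them; the pictures are not rectified), "position" and "orientation" of the camera in the world; the wrist camera has in their place "T_tool_cam" (4x4, takes a point from camera to tool coordinates, whose origin is the TCP and whose axes are the flange's). Camera axes: x right, y down, z forward; pixel columns grow to the right and rows downward; lengths in mm; the calibration is good to about 2 mm. A picture is of the moment at which its call begins: read the wrist's pose just before it. camera_model takes no time and is no camera call.
- bot.close_job(): hands the job in; it is judged then, once.
Trained networks look in the newest picture that a camera, given by its name, has taken for a name from the list of things; names that differ only in an ending like _2 or _b are one class to them, and where a whole thing is asked for, a point or a joint stands for the part that bears it (a point fixed in the world has none). Each returns a list of dicts, best first, with "p" (0 to 1); they miss things now and then, are a little off and sometimes report something else, mostly with a low value. They report only what shows in the picture. A call takes as long as a camera call. They do not tell look-alikes from the thing itself.
- bot.outline_of(target, camera): "mask" (420x560 bool, what is visible of it) and "pixel" ([column, row] in pixels, amid what is visible of it).
The state is a dict: "time": time; "joint_positions": joint angles; "dq": joint speeds; "tau": joint torques, N m; "tool_pos": TCP position; "tcp_rot": TCP orientation; "contact_force": force on the tool from outside, world axes, zero at the start; "moment": the same for the moment, N m; "grip_width": finger opening in mm; "finger_force": force on a finger pad.
Only numpy, scipy, OpenCV 4.12 (cv2) and the standard library are available. Lean on these libraries where they do the work, as an engineer would, in place of code of your own. Each camera call takes 0.05 s, during which the arm holds its last target. There are 200 camera calls.

TASK

The white lens cell in the grey cradle is held down by a red spring catch. Push the wide blue wedge, thin end first and lying flat, between the pale fixed fence and the catch all the way to the end stop so that it holds the catch back, and leave it there. Then lift that lens cell out and stand it, glass up, in the middle of the wooden tray.

Things in the scene. Friction and masses are not known exactly. Their poses are not given: they have to be found in the camera images.
- wedge_grip (a point): Wide blue wedge lying flat, loose: 150 mm long, 26 high, 32 wide over its blunt 100 mm, then tapering on both sides to a 6 mm tip. Point on its centre line, half-way up, 20 mm from the blunt end, 130 mm from the tip: grip here across the 32 mm. x axis toward the tip, z up. The green wedge (18 mm wide) is too thin.
- wedge_home (a point): Where wedge_grip lies when the wedge is fully in, tip at the end stop; fixed to the grey cradle (128x146 mm), 13 mm above its 6 mm base plate. x axis: level, the way the wedge is pushed in along this line; y: toward the lens. Slot's flared mouth begins 30 mm ahead, is straight at 53 to 75 mm; pale metal fence at y +16.5 mm, 25 mm high. Nothing of the cradle is over 55 mm above the bench.
- catch (a joint): Travel of the red sprung catch in m: 0 shut, grows as the wedge slides it to -y of wedge_home; 0.016 with the wedge's wide part between it and the fence (it then stays). Shut, it leaves a 16 mm slot at the fence. Spring 3 N shut, 7 N open; pushing the wedge in takes 5 to 15 N. Its nose passes 32 mm above the base plate, over the slot.
- lens_mid (a point): Centre of the white ribbed lens cell in the cradle, 34 mm diameter, 20 mm high, loose, z up. It stands 16 mm above the bench in a black nest with a lip 5 mm high, 46 mm wide. The catch nose covers 8 mm of its top until 10 mm back. Grip it along the x direction of wedge_home, above the lip. Other lens cells are spares.
- tray_in (a point): Centre of the floor (5 mm above the bench) of the low square wooden tray with grey lining, fixed: 120x120 mm outside, 110 mm inside, rim 12 mm above the bench. z up.
Things that resemble listed ones, but are neither listed nor needed, are in the scene too. What is shaped like the part that bears lens_mid but turquoise is not meant.

How it is judged:
By the outcome, as a careful person would: the job done as asked, in the order asked, and still so for the second after the job is handed in, with the robot touching nothing.
It also fails if it takes over 53 s, if anything falls off the work surface, if the arm or the gripper's body presses on something with over 40 N, if the wrist force passes 120 N, or if a joint passes its speed limit or range.

## Working session

There is one attempt and no reset: what is moved stays moved. The work goes in short steps, Python scripts to look and compute and a shell command to move; the robot and the scene stay as the last step left them, time stands still between calls to the robot, and variables do not carry over. Pictures are saved under pics/ and viewed, at most 15 in all, crops included, and the job is handed in when it is done.

```bash
mkdir -p pics
cat > h.py <<'E'
import numpy as np,cv2
from scipy.spatial.transform import Rotation as R
from plant import bot
def cam(n,obs=None):
    m=bot.camera_model(n);K=np.array([[m['fx'],0,m['cx']],[0,m['fy'],m['cy']],[0,0,1.]]);d=np.array(m['dist_coeffs'],float)
    if n=='wrist':
        o=obs;T=np.eye(4);T[:3,:3]=R.from_euler('xyz',o['tcp_rot']).as_matrix();T[:3,3]=o['tool_pos']
        T=T@np.array(m['T_tool_cam'])
    else:
        T=np.eye(4);q=np.array(m['orientation'],float);T[:3,:3]=q if q.shape==(3,3) else R.from_euler('xyz',q).as_matrix();T[:3,3]=m['position']
    return K,d,T
def toplane(px,z,c):
    K,d,T=c
    u=cv2.undistortPoints(np.array(px,float).reshape(-1,1,2),K,d).reshape(-1,2)
    r=np.c_[u,np.ones(len(u))]@T[:3,:3].T
    return T[:3,3]+r*((z-T[2,3])/r[:,2])[:,None]
def proj(P,c):
    K,d,T=c
    Pc=(np.atleast_2d(P)-T[:3,3])@T[:3,:3]
    return cv2.projectPoints(Pc,np.zeros(3),np.zeros(3),K,d)[0].reshape(-1,2)
def save(n,im): cv2.imwrite('pics/'+n,im[:,:,::-1])
E
python3 - <<'E'
from h import *
print(bot.get_obs()['tcp_rot'],bot.camera_model('top'))
print(bot.camera_model('scene'));print(bot.camera_model('wrist')['T_tool_cam'])
im=bot.capture('top');np.save('top.npy',im);save('top.png',im)
for t in ['wedge_grip','wedge_home','catch','lens_mid','tray_in']:
    try:
        for r in bot.outline_of(t,'top'): print(t,r['p'],r['pixel'],r['mask'].sum())
    except Exception as e: print(t,e)
im=bot.capture('scene');save('scene.png',im)
E
```

```text
[-3.14010045e+00 -2.14625989e-04  3.14817999e-01] {'fx': 507.301738924495, 'fy': 507.301738924495, 'cx': 279.8218613081822, 'cy': 210.63988454806233, 'dist_coeffs': array([-0.09207921,  0.        ,  0.        ,  0.        ,  0.        ]), 'position': array([ 345.46606327,  -69.67368456, 1119.05413431]), 'orientation': array([-2.99336862,  0.02207434, -1.59301726])}
{'fx': 544.5269645669784, 'fy': 544.5269645669784, 'cx': 277.02289651160277, 'cy': 207.71636633678295, 'dist_coeffs': array([-0.00701973,  0.        ,  0.        ,  0.        ,  0.        ]), 'position': array([-72.47593402, 692.23188313, 949.53504227]), 'orientation': array([-2.31242989, -0.00668157, -2.48245982])}
[[ 1.93959624e-04 -9.60939546e-01 -2.76758292e-01  7.60441280e+01]
 [ 9.99999770e-01  3.66115648e-04 -5.70372882e-04 -1.57259981e-02]
 [ 6.49419400e-04 -2.76758118e-01  9.60939396e-01 -1.57651048e+02]
 [ 0.00000000e+00  0.00000000e+00  0.00000000e+00  1.00000000e+00]]
wedge_grip 0.86 [349.1, 234.6] 963
wedge_home 0.66 [263.0, 180.3] 3336
catch 0.47 [256.6, 181.9] 186
lens_mid 0.58 [204.4, 176.2] 184
lens_mid 0.56 [239.3, 182.6] 172
tray_in 0.8 [152.6, 226.8] 2930
```

View pics/top.png

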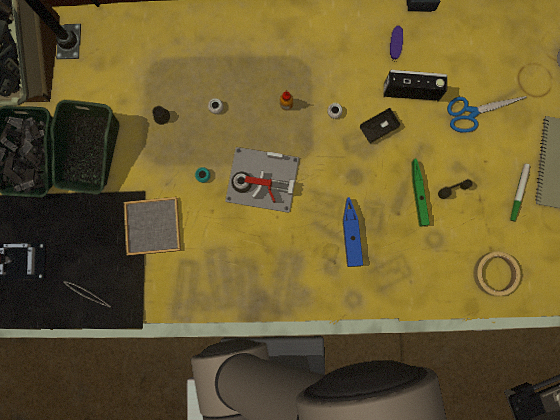

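View pics/scene.png

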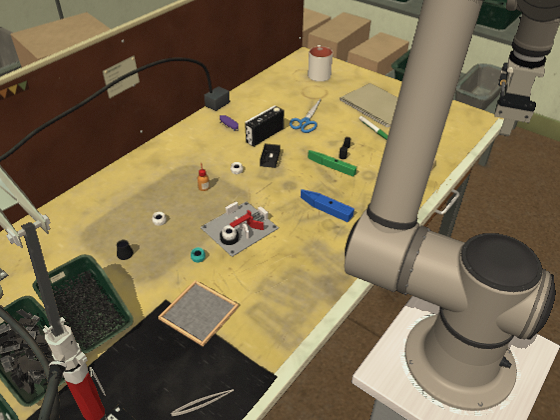

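Run:
```python
from h import *
im=np.load('top.npy');c=cam('top')
a=cv2.resize(im[140:220,220:300],(560,560),interpolation=cv2.INTER_CUBIC);save('crop.png',a)
print('wedge tip,blunt ends',toplane([[349,198],[347,265],[367,264]],26,c).round())
print('lens',toplane([[240,182]],36,c).round(),'cradle corners',toplane([[236,149],[298,157],[291,212],[226,203]],6,c).round())
print('tray',toplane([[125,200],[177,197],[180,250],[128,255]],12,c).round())
```

```text
wedge tip,blunt ends [[ 533. -201.   26.]
 [ 388. -191.   26.]
 [ 389. -234.   26.]]
lens [[573.  36.  36.]] cradle corners [[656.  47.   6.]
 [633. -93.   6.]
 [509. -74.   6.]
 [533.  71.   6.]]
tray [[544. 299.  12.]
 [548. 180.  12.]
 [429. 173.  12.]
 [421. 289.  12.]]
```

View pics/crop.png

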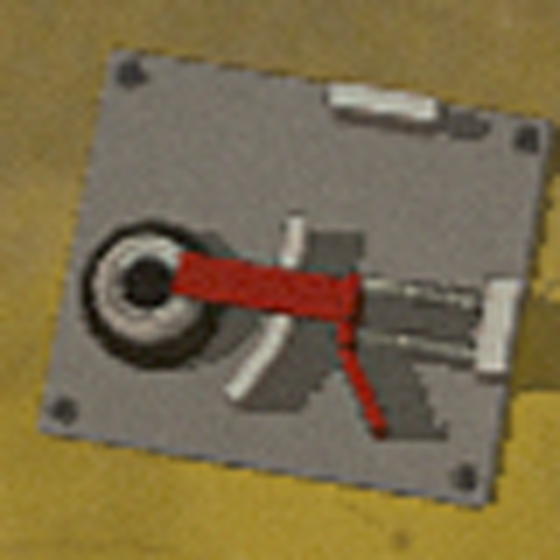

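The cradle lens is at (240,182). What could be taken for it: the turquoise one at (204,175) and white spares at (216,106) and (335,111). The wide blue wedge is at (354,235); the thin green one is at (421,195). In the crop the slot opens toward the robot (flared fence (290,240)–(235,395), red catch finger (345,330)–(380,430)), and the white end stop is at (385,105). Next I move the wrist camera over both.

```bash
python3 -m jog '[[44,-23,0,0,0,0],[44,-23,0,0,0,0],[44,-23,0,0,0,0],[44,-23,0,0,0,0],[44,-23,0,0,0,0],[44,-23,0,0,0,0],[44,-23,0,0,0,0],[44,-23,0,0,0,0],[44,-23,0,0,0,0],[44,-23,0,0,0,0],[44,-23,0,0,0,0.14],[0,0,0,0,0,0.14]]' 80
python3 -m jog '[[0,0,0,0,0,0.10],[0,0,0,0,0,0]]'
python3 - <<'E'
from h import *
o=bot.get_obs();im=bot.capture('wrist');np.save('w1.npy',im);np.save('o1.npy',o,allow_pickle=True);save('w1.png',cv2.resize(im,(800,600)))
c=cam('wrist',o);print(o['time'],o['tool_pos'],o['tcp_rot'],c[0][0,0])
for t,z in [('wedge_grip',26),('lens_mid',36),('tray_in',5)]:
    for r in bot.outline_of(t,'wrist'):
        print(t,r['p'],r['pixel'],toplane([r['pixel']],z,c).round(1))
        if t=='wedge_grip':
            ys,xs=np.nonzero(r['mask']);P=toplane(np.c_[xs,ys],26,c)[:,:2];print(cv2.minAreaRect(P.astype(np.float32)))
E
```

```text
time: 1.55
tool_pos: [546.7, -105.2, 226.3]
tcp_rot: [-3.14, -0.001, 0.038]
contact_force: [-0.7, -1.2, -1.0]
grip_width: 73.7
finger_force: 0.0
time: 1.75
tool_pos: [543.8, -109.1, 226.5]
tcp_rot: [-3.142, 0.0, -0.062]
contact_force: [0.5, -0.1, 0.1]
grip_width: 73.3
finger_force: 0.0
1.75 [ 543.80230233 -109.14901763  226.46067039] [-3.14156096e+00  4.40349742e-04 -6.16394390e-02] 308.71932289080644
wedge_grip 0.94 [347.7, 223.3] [[ 495.  -197.1   26. ]]
((501.7747497558594, -199.89125061035156), (81.34989929199219, 36.88661575317383), 3.4410603046417236)
lens_mid 0.87 [78.9, 153.4] [[601.4 111.   36. ]]
lens_mid 0.75 [147.0, 169.6] [[577.2  34.   36. ]]
lens_mid 0.37 [187.1, 171.2] [[572.3 -12.1  36. ]]
tray_in 0.57 [34.1, 229.9] [[503.4 219.9   5. ]]
```

View pics/w1.png

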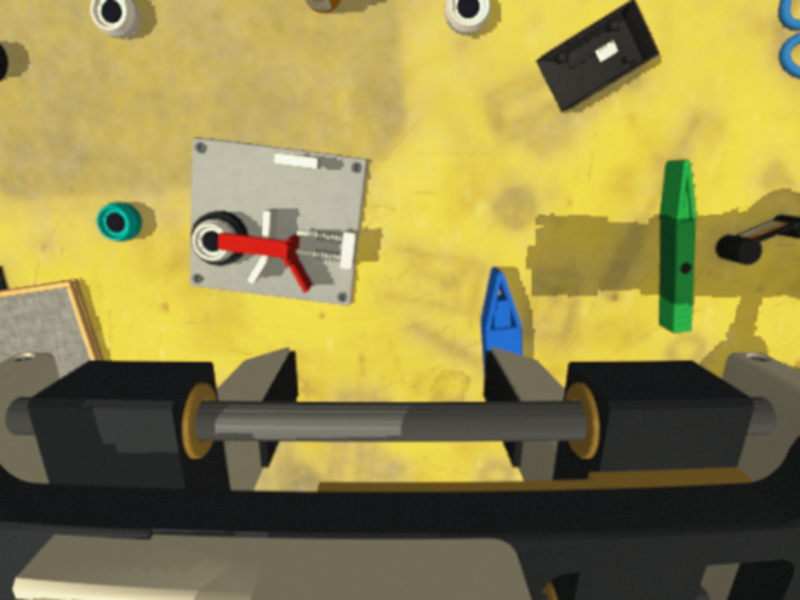

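The wrist view shows the cradle at (190–368, 138–304), the red catch over the lens at (215,240), and the blue wedge tip at (495,270) in the 800-wide picture. The blunt end is hidden by the gripper, so I'll step back to see it.

```bash
python3 -m jog '[[-36,21,0,0,0,0],[-36,21,0,0,0,0],[-36,21,0,0,0,0],[-36,21,0,0,0,0],[-36,21,0,0,0,0],[0,0,0,0,0,-0.12],[0,0,0,0,0,0],[0,0,0,0,0,0]]'
python3 - <<'E'
from h import *
o=bot.get_obs();im=bot.capture('wrist');np.save('w2.npy',im);np.save('o2.npy',o,allow_pickle=True)
c=cam('wrist',o);print(o['time'],o['tool_pos'],o['tcp_rot'])
r=bot.outline_of('wedge_grip','wrist')[0];m=r['mask']
print(r['p'],r['pixel'],m.sum())
v=im.copy();cs,_=cv2.findContours(m.astype(np.uint8),cv2.RETR_EXTERNAL,cv2.CHAIN_APPROX_NONE);cv2.drawContours(v,cs,-1,(255,0,0),1)
v=cv2.resize(v,(800,600));save('w2.png',v)
ys,xs=np.nonzero(m);P=toplane(np.c_[xs,ys],20,c)[:,:2];print(cv2.minAreaRect(P.astype(np.float32)),cv2.boxPoints(cv2.minAreaRect(P.astype(np.float32))))
E
```

```text
time: 2.75
tool_pos: [357.7, -203.6, 227.0]
tcp_rot: [3.141, -0.001, 0.056]
contact_force: [-0.4, 0.1, -0.1]
grip_width: 73.6
finger_force: 0.0
2.75 [ 357.73918302 -203.58039033  226.98857462] [ 3.14107833e+00 -7.62099855e-04  5.55112011e-02]
0.82 [277.8, 99.9] 3353
((461.7159118652344, -204.63302612304688), (150.5285186767578, 32.22882843017578), 4.109781742095947) [[ 385.49033 -193.95406]
 [ 387.80008 -226.10002]
 [ 537.9415  -215.312  ]
 [ 535.6317  -183.16603]]
```

View pics/w2.png

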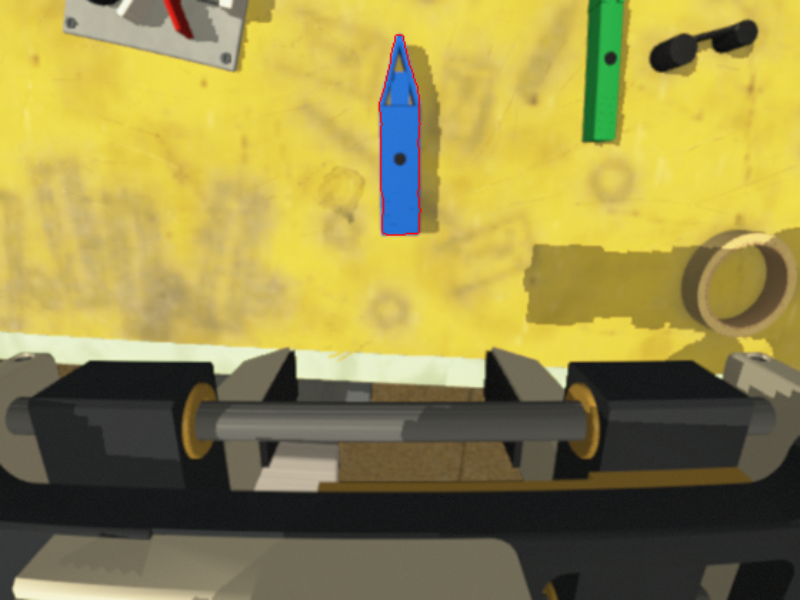

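The wedge mask outline is 150×32 mm, which matches. The grip point is at about (407,-208), heading 0.072.

```bash
python3 -m jog '[[25,3.7,20,0,0,-0.016],[24.2,3.7,40,0,0,0],[0,0,40,0,0,0],[0,0,40,0,0,0],[0,0,40,0,0,0],[0,0,24,0,0,0],[0,0,15,0,0,0],[0,0,0,0,0,0],[0,0,0,0,0,0]]'
```

```text
time: 3.75
tool_pos: [407.6, -207.3, 7.8]
tcp_rot: [-3.142, 0.0, 0.075]
contact_force: [0.7, 0.2, 0.3]
grip_width: 73.4
finger_force: 0.0
```

```bash
python3 -m jog '[[0,0,4,0,0,0],[0,0,0,0,0,0],[0,0,0,0,0,0],[0,0,0,0,0,0],[0,0,0,0,0,0],[0,0,0,0,0,0],[0,0,0,0,0,0],[0,0,0,0,0,0]]' 0
python3 -m jog '[[0,0,-20,0,0,0],[0,0,-30,0,0,0],[0,0,-40,0,0,0],[0,0,0,0,0,0],[0,0,0,0,0,0]]'
python3 - <<'E'
from h import *
im=np.load('w1.npy');a=cv2.resize(im[90:220,125:265],(800,743),interpolation=cv2.INTER_CUBIC)[:600];save('w1c.png',a)
E
```

```text
time: 4.55
tool_pos: [407.2, -207.6, 3.9]
tcp_rot: [3.141, -0.0, 0.074]
contact_force: [-0.3, 0.1, 2.3]
grip_width: 31.7
finger_force: 29.9
time: 5.05
tool_pos: [407.3, -207.7, 94.2]
tcp_rot: [3.14, -0.001, 0.074]
contact_force: [-0.8, 0.6, -0.4]
grip_width: 31.8
finger_force: 29.9
```

View pics/w1c.png

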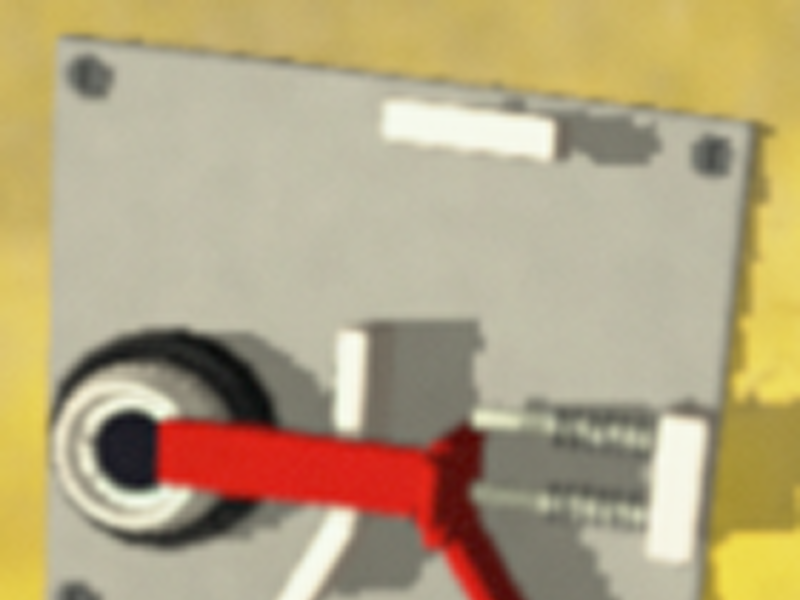

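Run:
```python
from h import *
o=np.load('o1.npy',allow_pickle=True).item();c=cam('wrist',o);print('cam',c[2][:3,3].round())
f=lambda L:np.array(L,float)/5.714+[125,90]
cor=np.vstack([f([[62,38],[757,122]]),[[245.7,212.8],[134.4,200.9]]])
P=toplane(cor,6,c)[:,:2];print(P.round(1))
print('sides',[np.linalg.norm(P[i]-P[(i+1)%4]).round(1) for i in range(4)])
ctr=P.mean(0);
ys=(P[0]-P[1])+(P[3]-P[2]);xs=(P[0]-P[3])+(P[1]-P[2])
print('yaw',-np.arctan2(ys[0],ys[1]),np.arctan2(xs[1],xs[0]),np.degrees(cv2.minAreaRect(P.astype(np.float32))[2]))
yaw=(-np.arctan2(ys[0],ys[1])+np.arctan2(xs[1],xs[0]))/2
ex=np.array([np.cos(yaw),np.sin(yaw)]);ey=np.array([-ex[1],ex[0]])
loc=lambda Q:np.c_[(Q[:,:2]-ctr)@ex,(Q[:,:2]-ctr)@ey].round(1)
print('ctr',ctr,'yaw',yaw);print('corners',loc(P))
print('fence',loc(toplane(f([[366,330],[357,430],[356,512]]),31,c)))
for z in (20,31): print('stop near bottom / top edges',loc(toplane(f([[385,140],[555,158],[388,100],[560,122]]),z,c)))
print('lens',loc(toplane(f([[137,450],[125,450]]),36,c)))
# top camera check
t=cam('top');g=lambda L:np.array(L,float)/7+[220,140]
Q=toplane(g([[112,52],[550,118],[490,506],[42,432]]),6,t);print('top ctr',Q.mean(0),loc(Q),'fence',loc(toplane(g([[304,215],[300,265],[294,320]]),31,t)),'lens',loc(toplane(g([[148,283]]),36,t)))
```

```text
cam [ 620. -114.  384.]
[[660.2  46. ]
 [633.3 -95.7]
 [510.4 -71.4]
 [534.9  69.9]]
sides [np.float64(144.2), np.float64(125.3), np.float64(143.5), np.float64(127.6)]
yaw -0.17995979550847507 -0.191828914702712 4539.663265960604
ctr [584.68382337 -12.82304731] yaw -0.18589435510559355
corners [[ 63.3  71.7]
 [ 63.1 -72.5]
 [-62.2 -71.3]
 [-64.2  72.1]]
fence [[ 13.8  -1.2]
 [ -6.2  -0.5]
 [-23.   -1.2]]
stop near bottom / top edges [[ 50.5   0. ]
 [ 51.  -34.1]
 [ 58.2  -0.1]
 [ 58.  -34.5]]
stop near bottom / top edges [[ 50.6  -2.8]
 [ 51.1 -35.8]
 [ 58.1  -2.9]
 [ 57.9 -36.2]]
lens [[-14.6  42.2]
 [-14.9  44.6]]
top ctr [584.23416894 -11.6823335    6.        ] [[ 62.7  73.1]
 [ 63.2 -70.5]
 [-64.6 -71.6]
 [-63.9  73.2]] fence [[ 13.6   0.1]
 [ -2.4  -1.3]
 [-20.   -2.4]] lens [[-16.6  44.2]]
```

```bash
python3 -m jog '[[0.8,-42.6,0,0,0,0],[0.8,-42.6,0,0,0,0],[0.8,-42.6,0,0,0,0],[0.8,-42.6,0,0,0,0],[0.8,-42.6,0,0,0,0],[0,0,0,0,0,0.13],[0,0,0,0,0,0.13],[0,0,0,0,0,0],[0,0,0,0,0,0],[0,0,0,0,0,0]]'
python3 - <<'E'
from h import *
o=bot.get_obs();im=bot.capture('wrist');np.save('w3.npy',im);np.save('o3.npy',o,allow_pickle=True)
print(o['tool_pos'],o['tcp_rot'],cam('wrist',o)[2][:3,3])
save('w3.png',cv2.resize(im[:280,100:460],(771,600),interpolation=cv2.INTER_CUBIC))
E
```

```text
time: 6.05
tool_pos: [394.9, 5.0, 93.2]
tcp_rot: [3.142, 0.001, -0.184]
contact_force: [-0.3, -0.2, -0.1]
grip_width: 31.7
finger_force: 29.9
[394.94199003   4.98528454  93.17578565] [ 3.14151291e+00  1.26118597e-03 -1.84027180e-01] [469.85707846  -8.36047232 250.73216468]
```

View pics/w3.png

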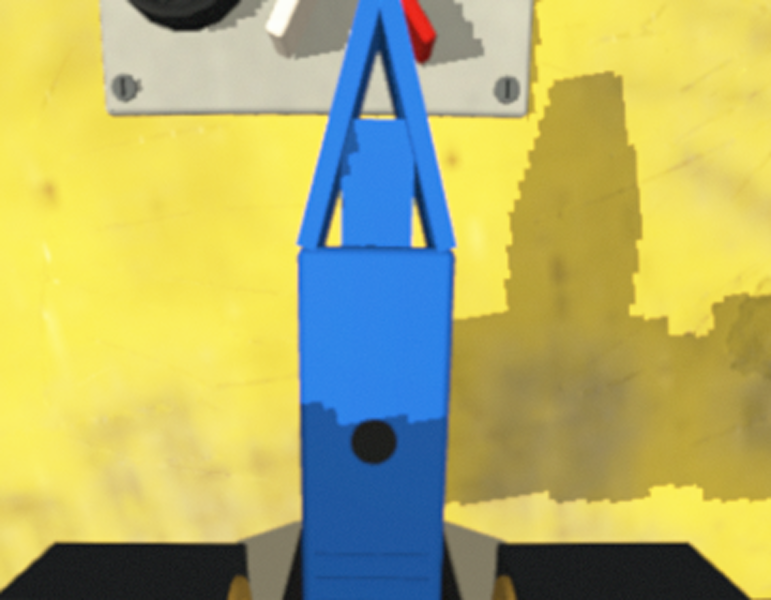

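Run:
```python
from h import *
o=np.load('o3.npy',allow_pickle=True).item();c=cam('wrist',o)
f=lambda L:np.array(L,float)/2.1417+[100,0]
P=toplane(f([[107,115],[527,114]]),6,c)[:,:2];d=P[0]-P[1];print(P,np.linalg.norm(d),'yaw',-np.arctan2(d[0],d[1]))
yaw=-np.arctan2(d[0],d[1]);ex=np.array([np.cos(yaw),np.sin(yaw)]);ey=np.array([-ex[1],ex[0]])
m=P.mean(0);tool=o['tool_pos'][:2]
print('screws',toplane(f([[124,88],[507,90]]),7,c))
print('edge mid from tool, in cradle axes',(m-tool)@ex,(m-tool)@ey)
fe=toplane(f([[270,30],[283,8],[292,50]]),31,c)[:,:2];print('fence flare rel edge mid',np.c_[(fe-m)@ex,(fe-m)@ey])
w=toplane(f([[300,248],[454,250],[302,560],[443,560]]),93.2-3.9+26,c)[:,:2];print('wedge in tool-ish axes',np.c_[(w-tool)@ex,(w-tool)@ey])
```

```text
[[535.40657535  72.05326567]
 [508.55269    -69.70391097]] 144.27830150864827 yaw -0.1872173562375229
screws [[542.26620461  63.69253628   7.        ]
 [517.09920879 -63.78079673   7.        ]]
edge mid from tool, in cradle axes 125.52703328678986 19.90093689918866
fence flare rel edge mid [[18.20059605 11.50215845]
 [24.25316568  7.47373391]
 [12.5749411   5.00539739]]
wedge in tool-ish axes [[ 78.54996142  14.88698584]
 [ 78.28197178 -15.47367306]
 [ 11.43437288  16.15067713]
 [ 11.55264281 -15.50152395]]
```

```bash
python3 -m jog '[[-4,-1.3,30,0,0,0.003],[0,0,30,0,0,0],[0,0,20,0,0,0],[0,0,1.5,0,0,0],[0,0,0,0,0,0],[0,0,0,0,0,0]]'
python3 -m jog '[[10,0,0,0,0,0],[10,0,0,0,0,0],[10,0,0,0,0,0],[0,0,0,0,0,0],[0,0,0,0,0,0]]'
```

```text
time: 6.7
tool_pos: [392.4, 7.0, 13.0]
tcp_rot: [3.142, -0.002, -0.189]
contact_force: [-0.2, 0.1, -0.7]
grip_width: 31.7
finger_force: 29.9
time: 7.2
tool_pos: [421.2, 1.6, 12.1]
tcp_rot: [3.142, 0.0, -0.189]
contact_force: [0.3, -0.4, -0.1]
grip_width: 31.6
finger_force: 29.9
```

```bash
python3 -m jog '[[8,0,1,0,0,0],[8,0,0,0,0,0],[8,0,0,0,0,0],[0,0,0,0,0,0]]'
python3 -m jog '[[8,0,0,0,0,0],[8,0,0,0,0,0],[0,0,0,0,0,0]]'
python3 - <<'E'
from h import *
o=bot.get_obs();im=bot.capture('wrist')
print(o['tool_pos'],o['contact_force'])
save('w4.png',cv2.resize(im[:280,100:460],(771,600),interpolation=cv2.INTER_CUBIC))
E
```

```text
time: 7.6
tool_pos: [444.3, -2.4, 10.7]
tcp_rot: [-3.141, 0.002, -0.188]
contact_force: [-0.6, 4.5, -2.2]
grip_width: 31.8
finger_force: 30.0
time: 7.9
tool_pos: [459.7, -5.2, 10.7]
tcp_rot: [-3.141, 0.003, -0.188]
contact_force: [-1.3, 4.5, -1.3]
grip_width: 31.8
finger_force: 30.0
[459.71499732  -5.1819211   10.65997843] [-1.2677821   4.52224542 -1.34723009]
```

View pics/w4.png

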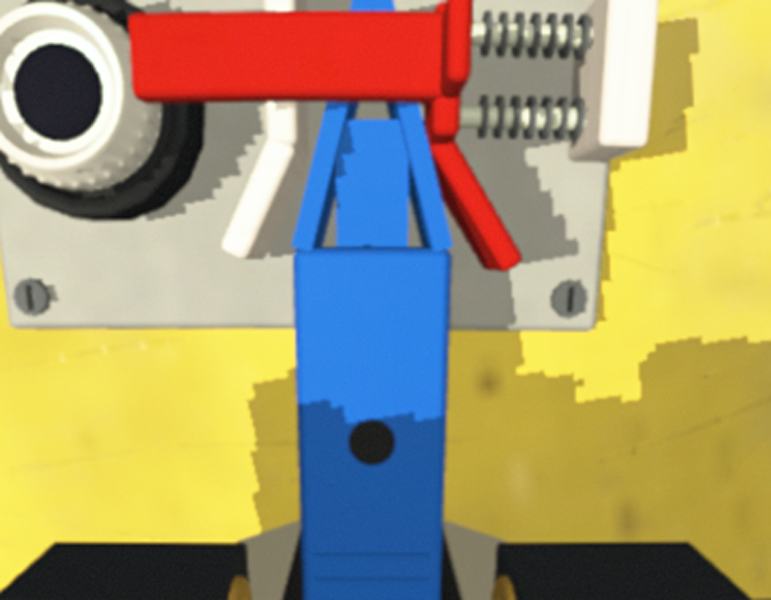

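The catch finger is being pushed back and the wedge flank lines up with the fence's inner edge (both at column ~297). I keep pushing.

```bash
python3 -m jog '[[8,0,0,0,0,0],[8,0,0,0,0,0],[8,0,0,0,0,0],[0,0,0,0,0,0]]'
python3 -m jog '[[6,0,0,0,0,0],[6,0,0,0,0,0],[2,0,0,0,0,0],[0,0,0,0,0,0],[0,0,0,0,0,0]]'
```

```text
time: 8.35
tool_pos: [477.5, -9.2, 9.5]
tcp_rot: [3.141, 0.016, -0.189]
contact_force: [-16.7, 2.7, 4.6]
grip_width: 32.1
finger_force: 30.0
time: 8.85
tool_pos: [493.6, -12.8, 9.7]
tcp_rot: [3.141, 0.01, -0.189]
contact_force: [-8.9, -1.2, -1.4]
grip_width: 31.6
finger_force: 30.0
```

```bash
python3 -m jog '[[3,0,0,0,0,0],[3,0,0,0,0,0],[0,0,0,0,0,0],[0,0,0,0,0,0]]'
python3 -m jog '[[2,0,0,0,0,0],[1,0,0,0,0,0],[0,0,0,0,0,0],[0,0,0,0,0,0]]'
```

```text
time: 9.25
tool_pos: [499.6, -14.0, 9.7]
tcp_rot: [3.141, 0.009, -0.189]
contact_force: [-9.1, -2.2, -2.0]
grip_width: 31.7
finger_force: 30.0
time: 9.65
tool_pos: [502.2, -14.5, 9.7]
tcp_rot: [3.141, 0.01, -0.189]
contact_force: [-9.5, -1.5, -1.4]
grip_width: 31.9
finger_force: 30.0
```

```bash
python3 -m jog '[[1.5,0,0,0,0,0],[1.5,0,0,0,0,0],[0,0,0,0,0,0],[0,0,0,0,0,0]]'
python3 -m jog '[[1.5,0,0,0,0,0],[1,0,0,0,0,0],[0,0,0,0,0,0],[0,0,0,0,0,0]]'
```

```text
time: 10.05
tool_pos: [505.2, -15.1, 9.6]
tcp_rot: [3.141, 0.01, -0.189]
contact_force: [-8.9, -1.7, -1.2]
grip_width: 32.0
finger_force: 30.0
time: 10.45
tool_pos: [506.4, -15.4, 9.5]
tcp_rot: [3.141, 0.013, -0.189]
contact_force: [-13.3, -1.0, 0.8]
grip_width: 31.7
finger_force: 30.0
```

```bash
python3 -m jog '[[1.5,0,0,0,0,0],[0,0,0,0,0,0],[0,0,0,0,0,0]]'
python3 -m jog '[[1.5,0,0,0,0,0],[0,0,0,0,0,0],[0,0,0,0,0,0]]'
python3 - <<'E'
from h import *
o=bot.get_obs();im=bot.capture('wrist');print(o['tool_pos'],o['contact_force'])
save('w5.png',cv2.resize(im[:280,80:480],(800,560),interpolation=cv2.INTER_CUBIC))
E
```

```text
time: 10.75
tool_pos: [506.5, -15.4, 9.4]
tcp_rot: [3.141, 0.015, -0.189]
contact_force: [-17.8, -0.7, 3.6]
grip_width: 31.7
finger_force: 30.0
time: 11.05
tool_pos: [506.7, -15.4, 9.1]
tcp_rot: [3.14, 0.018, -0.189]
contact_force: [-19.8, -0.9, 5.8]
grip_width: 31.9
finger_force: 30.0
[506.6892483  -15.40142752   9.14698252] [-19.77153121  -0.85269935   5.83936244]
```

View pics/w5.png

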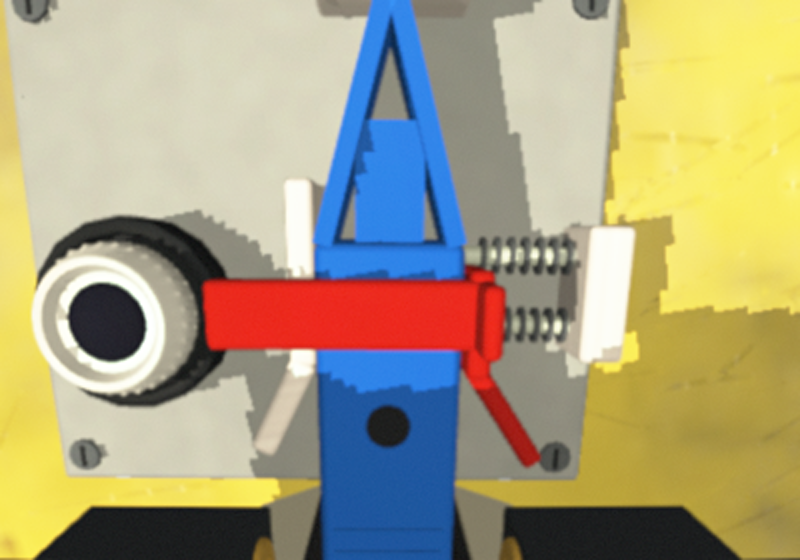

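The wedge has stopped against the end stop: the tip is at the stop bar (390,5), and force rises without further motion. The catch nose is clear of the lens at (205,315). I release and measure the lens.

```bash
python3 - <<'E'
from h import *
o=bot.get_obs();c=cam('wrist',o)
print('lens hand',toplane([[108/2+80,322/2]],36,c), 'q',o['joint_positions'].round(2))
for r in bot.outline_of('lens_mid','wrist'):
    ys,xs=np.nonzero(r['mask']);P=toplane(np.c_[xs,ys],36,c);print(r['p'],r['pixel'],cv2.minEnclosingCircle(P[:,:2].astype(np.float32)))
E
python3 -m jog '[[-2.5,0,-0.5,0,0,0],[0,0,0,0,0,0],[0,0,0,0,0,0]]'
python3 -m jog '[[0,0,0,0,0,0],[0,0,0,0,0,0],[0,0,0,0,0,0],[0,0,0,0,0,0],[0,0,0,0,0,0]]' 60
python3 -m jog '[[0,0,-30,0,0,0],[0,0,-40,0,0,0],[0,0,-40,0,0,0],[0,0,-40,0,0,0],[0,0,0,0,0,0],[0,0,0,0,0,0]]'
python3 - <<'E'
from h import *
o=bot.get_obs();im=bot.capture('wrist');np.save('w6.npy',im);np.save('o6.npy',o,allow_pickle=True)
c=cam('wrist',o)
for r in bot.outline_of('lens_mid','wrist'):
    ys,xs=np.nonzero(r['mask']);P=toplane(np.c_[xs,ys],36,c);print(r['p'],r['pixel'],cv2.minEnclosingCircle(P[:,:2].astype(np.float32)))
im=bot.capture('top');save('top2.png',cv2.resize(im[110:270,110:370],(780,480),interpolation=cv2.INTER_CUBIC));t=cam('top')
for r in bot.outline_of('tray_in','top'):
    ys,xs=np.nonzero(r['mask']);P=toplane(np.c_[xs,ys],10,t);print('tray',r['p'],cv2.minAreaRect(P[:,:2].astype(np.float32)))
E
```

```text
lens hand [[577.79013244  31.78414098  36.        ]] q [-0.18  0.6   1.8  -0.    0.75  1.58]
0.63 [135.0, 161.7] ((578.1923828125, 30.45693016052246), 17.984819412231445)
time: 11.45
tool_pos: [506.7, -15.4, 9.7]
tcp_rot: [3.141, 0.013, -0.189]
contact_force: [-12.0, -0.7, -1.4]
grip_width: 32.2
finger_force: 30.0
time: 11.95
tool_pos: [512.8, -15.9, 11.9]
tcp_rot: [3.142, -0.001, -0.189]
contact_force: [0.1, -0.9, 0.0]
grip_width: 54.5
finger_force: 0.0
time: 12.55
tool_pos: [512.8, -15.9, 162.4]
tcp_rot: [3.142, -0.002, -0.189]
contact_force: [0.3, 0.1, -1.2]
grip_width: 54.9
finger_force: 0.0
0.88 [205.3, 148.0] ((577.9649658203125, 32.37043380737305), 17.22705841064453)
tray 0.79 ((486.04180908203125, 237.14797973632812), (125.20648193359375, 121.7823715209961), 4.295626640319824)
```

View pics/top2.png

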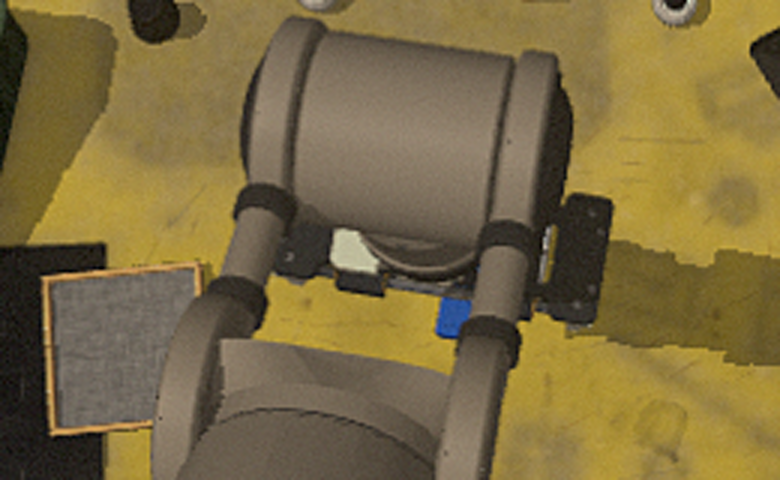

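```bash
python3 -m jog '[[0,0,0,0,0,-0.1428],[0,0,0,0,0,-0.1428],[0,0,0,0,0,-0.1428],[0,0,0,0,0,-0.1428],[0,0,0,0,0,-0.1428],[0,0,0,0,0,-0.1428],[0,0,0,0,0,-0.1428],[0,0,0,0,0,-0.1428],[0,0,0,0,0,-0.1428],[0,0,0,0,0,-0.1428],[0,0,0,0,0,-0.1428],[0,0,0,0,0,0]]'
python3 -m jog '[[-5,27.5,0,0,0,0],[-5,27.5,0,0,0,0],[0,0,0,0,0,0],[0,0,0,0,0,0]]'
python3 - <<'E'
from h import *
o=bot.get_obs();im=bot.capture('wrist');np.save('w7.npy',im)
c=cam('wrist',o);print(o['tool_pos'],o['tcp_rot'])
Rm=R.from_euler('xyz',o['tcp_rot']).as_matrix()
for r in bot.outline_of('lens_mid','wrist'):
    ys,xs=np.nonzero(r['mask']);P=toplane(np.c_[xs,ys],36,c);e=cv2.minEnclosingCircle(P[:,:2].astype(np.float32));print(r['p'],r['pixel'],e)
    print('tool delta',Rm.T@(np.r_[e[0],0]-np.r_[o['tool_pos'][:2],0]))
save('w7.png',im)
E
```

```text
time: 13.95
tool_pos: [511.9, -15.8, 160.5]
tcp_rot: [-3.139, 0.0, 1.383]
contact_force: [0.9, 0.5, -0.3]
grip_width: 55.0
finger_force: 0.0
time: 14.35
tool_pos: [564.0, -36.0, 160.5]
tcp_rot: [-3.139, 0.0, 1.379]
contact_force: [0.5, -0.6, 0.4]
grip_width: 54.8
finger_force: 0.0
[564.00676201 -35.99056236 160.54419488] [-3.13916462e+00  3.18326027e-06  1.37896008e+00]
0.95 [274.2, 23.8] ((595.912353515625, 115.58512115478516), 17.193878173828125)
tool delta [ 1.54878324e+02  2.42061033e+00 -6.37034302e-03]
0.62 [270.5, 125.9] ((578.1272583007812, 34.539817810058594), 16.660533905029297)
tool delta [ 7.19287949e+01  4.14017180e-01 -1.23421643e-03]
0.25 [293.9, 157.4] ((585.2930908203125, -5.789745330810547), 85.81809997558594)
tool delta [33.7052962  15.13766141 -0.03686205]
```

View pics/w7.png

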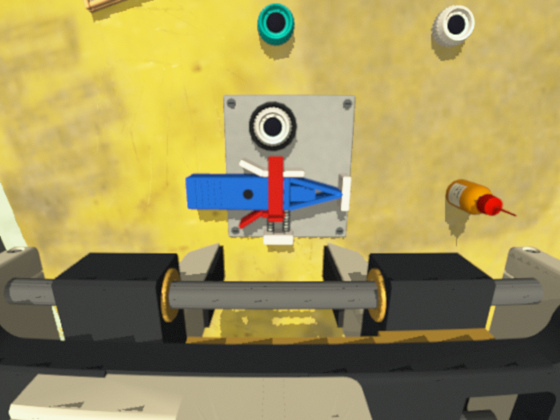

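The picture shows the wedge home with its tip at the stop (342,190), the catch nose (275,160) clear, and the lens at (272,126) free.

```bash
python3 -m jog '[[35.5,0.3,0,0,0,0],[35.2,0.3,0,0,0,0],[0,0,40,0,0,0],[0,0,40,0,0,0],[0,0,30,0,0,0],[0,0,0,0,0,0],[0,0,0,0,0,0]]'
```

```text
time: 15.15
tool_pos: [578.2, 33.5, 52.3]
tcp_rot: [-3.141, 0.0, 1.382]
contact_force: [0.2, -0.4, 0.3]
grip_width: 55.1
finger_force: 0.0
```

```bash
python3 -m jog '[[0,0,15,0,0,0],[0,0,9,0,0,0],[0,0,4,0,0,0],[0,0,0,0,0,0],[0,0,0,0,0,0]]'
python3 -m jog '[[0,0,0,0,0,0],[0,0,0,0,0,0],[0,0,0,0,0,0],[0,0,0,0,0,0],[0,0,0,0,0,0],[0,0,0,0,0,0]]' 0
```

```text
time: 15.65
tool_pos: [578.9, 33.2, 24.5]
tcp_rot: [3.14, -0.0, 1.382]
contact_force: [-0.3, -0.3, 0.1]
grip_width: 54.8
finger_force: 0.0
time: 16.25
tool_pos: [578.2, 33.4, 23.9]
tcp_rot: [-3.141, 0.0, 1.382]
contact_force: [-2.8, -0.4, 4.8]
grip_width: 33.7
finger_force: 30.0
```

```bash
python3 -m jog '[[0,0,-10,0,0,0],[0,0,-40,0,0,0],[0,0,-40,0,0,0],[0,0,-40,0,0,0],[22,-32,0,0,0,0],[20,-32,0,0,0,0],[20,-32,0,0,0,0],[20,-32,0,0,0,0],[0,0,0,0,0,0],[0,0,0,0,0,0]]'
python3 - <<'E'
from h import *
o=bot.get_obs();im=bot.capture('wrist')
c=cam('wrist',o)
Rm=R.from_euler('xyz',o['tcp_rot']).as_matrix()
v=im.copy()
for r in bot.outline_of('tray_in','wrist'):
    ys,xs=np.nonzero(r['mask']);P=toplane(np.c_[xs,ys],11,c);e=cv2.minAreaRect(P[:,:2].astype(np.float32));print(r['p'],r['pixel'],e)
    print('tool delta',Rm.T@(np.r_[e[0],0]-np.r_[o['tool_pos'][:2],0]))
    cs,_=cv2.findContours(r['mask'].astype(np.uint8),0,2);cv2.drawContours(v,cs,-1,(255,0,0),1)
save('w8.png',v)
E
```

```text
time: 17.25
tool_pos: [468.5, 138.3, 154.5]
tcp_rot: [3.14, -0.0, 1.384]
contact_force: [0.8, -0.3, -0.1]
grip_width: 33.3
finger_force: 30.0
0.83 [269.6, 92.3] ((484.8824462890625, 237.0974578857422), (120.04954528808594, 119.89926147460938), 3.748100519180298)
tool delta [ 1.00138893e+02 -2.32237998e+00  2.50743707e-02]
```

View pics/w8.png

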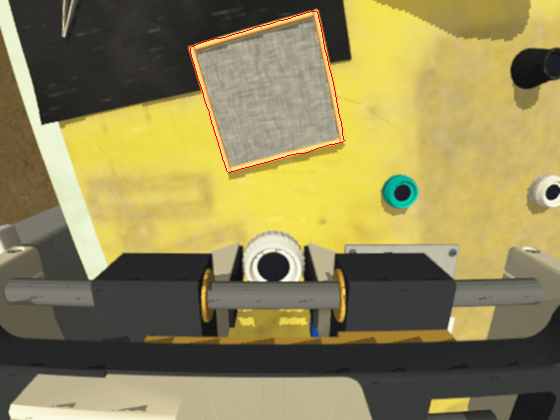

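The tray's outline is 120×120 mm, centred at (485,237); the lens is held glass up at (273,265).

```bash
python3 -m jog '[[35,-1,0,0,0,0],[35,-1,0,0,0,0],[30,-0.3,0,0,0,0],[0,0,40,0,0,0],[0,0,40,0,0,0],[0,0,35,0,0,0],[0,0,15,0,0,0],[0,0,7,0,0,0],[0,0,0,0,0,0],[0,0,0,0,0,0],[0,0,0,0,0,0]]'
python3 -m jog '[[0,0,2,0,0,0],[0,0,1,0,0,0],[0,0,0,0,0,0],[0,0,0,0,0,0]]'
```

```text
time: 18.45
tool_pos: [485.7, 236.6, 17.9]
tcp_rot: [3.139, -0.001, 1.382]
contact_force: [0.2, 0.4, -0.3]
grip_width: 33.5
finger_force: 30.0
time: 18.85
tool_pos: [484.6, 236.6, 13.8]
tcp_rot: [3.141, 0.0, 1.382]
contact_force: [-0.2, -0.1, 0.3]
grip_width: 33.7
finger_force: 30.0
```

```bash
python3 -m jog '[[0,0,0.7,0,0,0],[0,0,0,0,0,0],[0,0,0,0,0,0]]'
python3 -m jog '[[0,0,0.6,0,0,0],[0,0,0,0,0,0],[0,0,0,0,0,0]]'
```

```text
time: 19.15
tool_pos: [484.6, 236.5, 13.0]
tcp_rot: [-3.142, 0.0, 1.382]
contact_force: [0.4, -0.2, -0.7]
grip_width: 33.7
finger_force: 30.0
time: 19.45
tool_pos: [484.6, 236.5, 12.9]
tcp_rot: [3.141, -0.0, 1.382]
contact_force: [-1.3, -1.6, 4.9]
grip_width: 33.5
finger_force: 30.0
```

Contact with the tray floor (4.9 N up). I open, lift and back away so the camera can see it.

```bash
python3 -m jog '[[0,0,0,0,0,0],[0,0,0,0,0,0],[0,0,0,0,0,0],[0,0,0,0,0,0],[0,0,0,0,0,0]]' 60
python3 -m jog '[[0,0,-20,0,0,0],[0,0,-40,0,0,0],[0,0,-40,0,0,0],[0,0,-40,0,0,0],[-40,0,-30,0,0,0],[-40,0,0,0,0,0],[-30,0,0,0,0,0],[0,0,0,0,0,0],[0,0,0,0,0,0],[0,0,0,0,0,0]]'
python3 - <<'E'
from h import *
o=bot.get_obs();im=bot.capture('wrist');c=cam('wrist',o);v=im.copy()
for r in bot.outline_of('lens_mid','wrist'):
    ys,xs=np.nonzero(r['mask']);P=toplane(np.c_[xs,ys],25,c);print(r['p'],r['pixel'],cv2.minEnclosingCircle(P[:,:2].astype(np.float32)))
w=cv2.resize(v,(560,420));t=bot.capture('scene')
save('w9.png',cv2.resize(np.vstack([w[:250],t[170:350]]),(756,580)))
E
```

```text
time: 19.95
tool_pos: [484.6, 236.5, 12.3]
tcp_rot: [-3.141, 0.0, 1.382]
contact_force: [-0.2, 0.8, -0.1]
grip_width: 55.1
finger_force: 0.0
time: 20.95
tool_pos: [464.2, 129.2, 182.3]
tcp_rot: [3.142, -0.0, 1.382]
contact_force: [0.3, 1.0, 0.2]
grip_width: 55.0
finger_force: 0.0
0.81 [391.2, 176.0] ((592.32275390625, 126.87986755371094), 18.10123634338379)
0.79 [271.4, 86.1] ((485.8297119140625, 236.5874481201172), 17.29591178894043)
```

View pics/w9.png

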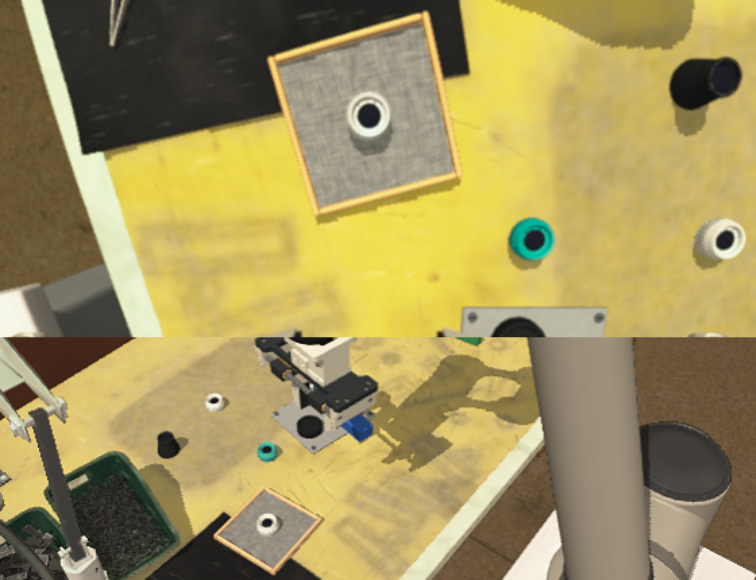

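The lens stands glass up in the tray's middle at (368,117). The wedge is still in the cradle at (357,427), and the robot touches nothing. I hand in.

```bash
python3 -c "
from plant import bot
print(bot.close_job())"
```

```text
the job is handed in; nothing more can be done
None
```

I pushed the blue wedge fully in to the end stop, where it holds the catch back, then stood the lens cell glass up within about 1 mm of the tray's centre and handed the job in at about 21 s; no verdict came back.

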